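# Angle the long glass thermometer out of a half-open tray

## Robot

A 7-joint arm with a two-finger parallel gripper is mounted at the origin on the work surface. World frame = base frame: x ahead of the robot, y to its left, z up, the work surface at z = 0. Lengths are in m, angles in rad, forces in N, time in s.
With the tool pointing down it reaches from about 0.4 to 0.9 m from the base axis. Payload 5.6 kg.
Tool frame: the origin (TCP) lies midway between the tips of the shut fingers; the grasp point (between the pads) lies env.grasp_offset behind it (env.grasp_offset is the distance from the TCP to the grasp point, in m); x points along the fingers, z is the direction in which the jaws open and shut, and the axes are right-handed (so a half turn about x gives the same grasp; the last joint's range is limited). The gripper opens to 92 mm and grips with 3 to 60 N. Pads are 20 mm wide; open, the fingers measure 128 mm over their backs; the gripper's body (75 mm by 189 mm) begins 69 mm behind the grasp point.
Start: joints at [-1.321, 0.468, -0.012, 1.603, 0.006, 1.071, -0.056], TCP at [0.188, 0.622, 0.215] pointing down, gripper open.
Joint ranges: [-2.53, 2.53], [-0.31, 2.02], [-1.57, 1.55], [0.28, 2.44], [-1.29, 4.43], [0.15, 1.84], [-2.92, 2.92]. Speed limits (rad/s): [2.57, 2.57, 3.14, 3.14, 3.14, 3.14, 3.14].

## Interface

Orientations are given as a rotation vector (axis times angle).
In Python, from bench import env gives the robot as it stands.
- The arm moves only by the shell command python3 -m inch 'ROWS' [FORCE]. ROWS is JSON, a list of rows, each a list of 3 entries, a list of its own where there are three numbers: the turn, a rotation vector about the tool's x, y, z in units of 6 degrees (1.0 is 6 degrees), then the shift along the tool's x, y, z in units of 50 mm (1.0 is 50 mm), then the finger opening in mm, from 0 to 91.9. A call has 1 to 20 rows; each row shifts and turns the commanded pose from where the row before left it, along the tool's axes as they then stand; what a row does not reach is not made up. A row lasts 1/10 s, in which the tool goes at most 50 mm and 8.59 degrees, less where a joint would pass 70% of its speed; a pose out of reach is approached as far as the arm can. A call is refused whole if a number of a shift passes 1 or a number of a turn 1, either way. A call with a gripper value outside its range is refused whole. The fingers move at their own pace and stop on an object; FORCE is the grip in N (left out, the last holds). Time passes only in rows, so rows that do not move let the fingers close. It gives the time, the measured TCP pose, the force and the opening at its end, in the units of the state.
- env.read_state(): the state, without advancing time (a new reading comes with each control period).
- env.read_camera(name): name is "side" or "top"; returns a dict with "frame" (420x560x3 uint8, red, green, blue), "fx", "fy", "cx", "cy" (pixels), "rvec" (rotation vector, rad) and "tvec" (3), from world to camera coordinates, as OpenCV has them. Camera axes: x right, y down, z forward; pixel columns grow to the right and rows downward; lengths in m; the calibration is good to about 2 mm. A picture is of the moment at which its call begins. There is no depth.
- env.close_job(): hands the job in, once; it reports no verdict.
The state is a dict: "time": time; "q": joint angles; "dq": joint speeds; "effort": joint torques, N m; "position": TCP position; "tool_rot": TCP orientation; "wrist_force": force on the tool from outside, world axes, zero at the start; "moment": the same for the moment, N m; "width": finger opening in m.
Only numpy, scipy, OpenCV 4.12 (cv2) and the standard library are available. Lean on these libraries where they do the work, as an engineer would, in place of code of your own. Each camera call takes 0.05 s, during which the arm holds its last target.

## Task

The shallow green tray under the yellow counter is out as far as it goes, and the long glass milk thermometer lying in it still reaches back under the counter, so it only comes out slantwise. With a light grip, draw it up through the gap between the tray and the counter's edge without knocking or levering the glass against either, and finish still holding it, motionless in the air with its whole length clearly higher than the counter top. Leave the tray and the grey tilt-out bin open as they are, and the things on the counter where they stand.

Things in the scene. Friction and masses are not known exactly. Their poses are not given: they have to be found in the camera images.
- thermo_mid (a point): Middle of the milk thermometer, on its axis: a round glass tube 18 mm in diameter with a blue six-sided guard cap (30 mm across flats, 22 mm long) on each end, 270 mm long over all, white scale and red column inside, 70 to 120 g, balanced here. It lies on flats of its caps on the tray's floor, axis 49 mm above the work surface. x runs along the tube, away from the robot, to the bulb end.
- thermo_top (a point): Middle of the outer face of the thermometer's near cap, 135 mm from thermo_mid, in the open part of the tray.
- thermo_bulb (a point): Middle of the outer face of the thermometer's far (bulb end) cap, 135 mm from thermo_mid, under the counter.
- thermo: The whole thermometer; origin 15 mm below thermo_mid, same axes. Its glass cracks if either finger presses on it with more than 50 N, or if it is pressed or knocked with more than 30 N on tray, counter, bin or work surface. A grip of 20 to 40 N holds it well.
- tray_mouth (a point): Point on the tray's floor, 34 mm above the work surface, straight below the counter's front edge, midway between the sides; x runs inwards, y across, z up. Green tray, walls 4 mm, inside 200 mm wide (y); floor from x = -150 to +156 mm. Sides and back rise 70 mm above the floor; the front leans out to a lip at x = -182 mm, 69 mm above the floor.
- tray (a joint): How far the tray is pushed in, m: 0 = out at its stop (as it starts), 0.14 = shut. It slides against about 6 N of friction.
- counter_edge (a point): Middle of the top front edge of the yellow plywood counter; x points in over it, z up. The board is 18 mm thick, underside 150 mm and top 168 mm above the work surface, 540 mm long (y), 330 mm deep (x). Upright panels below it start 15 mm behind the edge. Tray and bin hang side by side, centred 130 mm either side of the middle; either may be the left one.
- counter: The counter with its panels, fixed; origin on the work surface straight below counter_edge, same axes.
- bin (a joint): How far the grey tilt-out bin is tipped shut, rad: 0 = leaning out fully (as it starts), 0.7 = shut. A stiff stay holds it (about 0.7 N m).
- bin_lip (a point): Middle of the top lip of the open, empty grey tilt-out bin beside the tray: 200 mm wide (y), lip 75 mm in front of the counter's edge and 113 mm above the work surface.
- canister_mid (a point): Centre of the closed formula canister standing on the counter: cream with a green band and blue lid, 103 mm in diameter, 126 mm tall.
- bottle_mid (a point): Centre of the glass feeding bottle standing on the counter, with white collar and pale teat: 58 mm in diameter, 156 mm tall.
- scoop_mid (a point): Centre of the cup of the orange measuring scoop on the counter: cup 38 mm wide, 30 mm tall, flat handle reaching 78 mm from the centre.
- pacifier_mid (a point): Middle of the turquoise hard silicone pacifier on the counter, standing on its ring: 42 mm wide, 43 mm tall.

How it is judged:
At the end, for the whole second after the job is handed in: The thermometer is still in the fingers, touched by neither counter, tray, bin nor the things on the counter, at rest, both end caps' centres more than 185 mm above the work surface (17 mm above the counter top); tray within 15 mm and bin within 0.12 rad of their starts, bystanders within 15 mm (height (world z) of each of thermo_top, thermo_bulb above 0.185 m and contact force between the fingers and thermo above 2 N and linear speed of thermo below 0.03 m/s and angular speed of thermo below 0.2 rad/s and contact force between thermo and counter below 0.1 N and contact force between thermo and tray below 0.1 N and contact force between thermo and bin below 0.1 N and contact force between thermo and canister below 0.1 N and contact force between thermo and bottle below 0.1 N and contact force between thermo and scoop below 0.1 N and contact force between thermo and pacifier below 0.1 N and value of joint tray below 0.015 m and value of joint bin below 0.12 rad and distance of each of canister_mid, bottle_mid, scoop_mid, pacifier_mid from where it was at the start of the episode below 0.015 m); the arm keeps its last pose, push and grip.
It fails at once if the glass is squeezed with more than 50 N a finger (100 N from both together) (contact force between the fingers and thermo above 100 N).
It fails at once if the thermometer is pressed or knocked with more than 30 N on counter, tray, bin or work surface (contact force between thermo and counter above 30 N or contact force between thermo and tray above 30 N or contact force between thermo and bin above 30 N or contact force between thermo and table above 30 N).
It fails at once if the tray is pushed in by more than 15 mm (value of joint tray above 0.015 m).
It fails at once if the tilt-out bin is tipped shut by more than 0.12 rad (value of joint bin above 0.12 rad).
It fails at once if a thing on the counter is shifted by more than 15 mm or tipped (distance of any of canister_mid, bottle_mid, scoop_mid, pacifier_mid from where it was at the start of the episode above 0.015 m or angle between any of canister_mid, bottle_mid, scoop_mid, pacifier_mid's own z axis and vertical above 0.3 rad).
It also fails if it takes over 48 s, if anything falls off the work surface, if the arm or the gripper's body presses on something with over 40 N, if the wrist force passes 120 N, or if a joint passes its speed limit or range.

## Working session

There is one attempt and no reset: what is moved stays moved. The work goes in short steps, Python scripts to look and compute and a shell command to move; the robot and the scene stay as the last step left them, time stands still between calls to the robot, and variables do not carry over. Pictures are saved under pics/ and viewed, and the job is handed in when it is done.

```bash
ls; mkdir -p pics
python3 - <<'E'
from bench import env
import cv2
s=env.read_state()
print({k:s[k] for k in s}, env.grasp_offset)
for n in ("side","top"):
    c=env.read_camera(n)
    cv2.imwrite(f"pics/{n}0.png",c["frame"][:,:,::-1])
    print(n,c["fx"],c["fy"],c["cx"],c["cy"],c["rvec"],c["tvec"])
E
```

```text
pics
{'time': 0.0, 'q': array([-1.32098089,  0.4683792 , -0.01158226,  1.60362085,  0.00599142,
        1.07138294, -0.05629695]), 'dq': array([ 8.25411941e-05, -6.70634530e-04,  4.05078488e-04,  5.33350389e-04,
        1.06767900e-03,  8.37926269e-04, -1.12099335e-04]), 'effort': array([-7.38614181e-04, -5.20580292e+01, -1.26646829e-02, -2.43738163e+01,
       -5.65491663e-02,  1.74966082e-02,  1.54046570e-04]), 'position': array([0.18753162, 0.62175452, 0.21364017]), 'tool_rot': array([-0.99192148,  1.33500818,  0.99001932]), 'wrist_force': array([-0.67971909,  0.84535494,  0.58289372]), 'moment': array([-0.05136535,  0.06226035,  0.04180569]), 'width': 0.0920749047939505} 0.0187
side 472.7547415012689 472.7547415012689 272.9060228270094 203.21625002284154 [ 2.39168475 -0.70311136  0.23733903] [-0.50745929  0.36379717  0.84195715]
top 399.2176280252618 399.2176280252618 277.6590075495552 208.78898581446367 [ 2.17488446 -2.17259382  0.03759   ] [0.00990866 0.63210062 0.7898536 ]
```

View pics/side0.png

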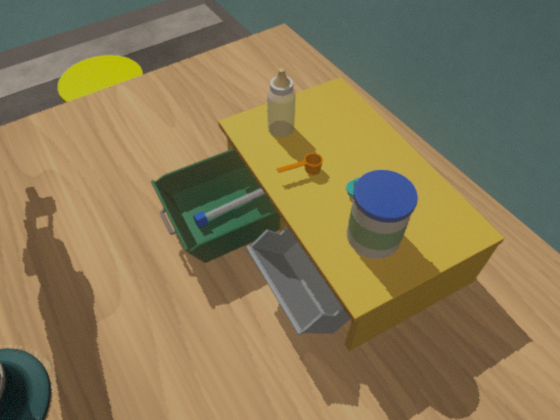

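View pics/top0.png

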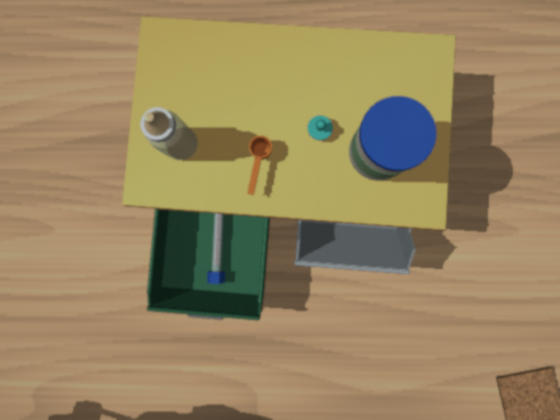

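The side view shows the tray with the near blue cap at about (201,218) and the tube running to (262,193). In the top view the cap is at (216,278) and the tube goes under the counter edge at about (219,215). The tray is on the left (+y) and the bin on the right. Next I measure these points.

```bash
cat > h.py <<'E'
import numpy as np, cv2
from bench import env
def cam(n):
    c=env.read_camera(n); K=np.array([[c["fx"],0,c["cx"]],[0,c["fy"],c["cy"]],[0,0,1]])
    R=cv2.Rodrigues(np.array(c["rvec"],float))[0]; t=np.array(c["tvec"],float); return c["frame"],K,R,t
def ray(C,uv):
    _,K,R,t=C; d=R.T@np.linalg.inv(K)@np.array([uv[0],uv[1],1.]); return -R.T@t,d
def onz(C,uv,z):
    o,d=ray(C,uv); return o+d*(z-o[2])/d[2]
def tri(C1,u1,C2,u2):
    o1,d1=ray(C1,u1);o2,d2=ray(C2,u2)
    s=np.linalg.lstsq(np.c_[d1,-d2],o2-o1,rcond=None)[0]
    a=o1+s[0]*d1;b=o2+s[1]*d2; return (a+b)/2,np.linalg.norm(a-b)
def proj(C,p):
    _,K,R,t=C; v=K@(R@np.asarray(p)+t); return v[:2]/v[2]
E
python3 - <<'E'
from h import *
T=cam("top");S=cam("side")
np.set_printoptions(precision=4,suppress=True)
out={}
for n,C,roi in (("top",T,(140,210,275,320)),("side",S,(150,150,280,260))):
    f=C[0];h=cv2.cvtColor(f,cv2.COLOR_RGB2HSV);x0,y0,x1,y1=roi
    m=np.zeros(f.shape[:2],np.uint8);m[y0:y1,x0:x1]=1
    cap=cv2.inRange(h,(105,120,50),(130,255,255))*m
    tube=cv2.inRange(h,(0,0,70),(180,70,255))*m
    for nm,k in (("cap",cap),("tube",tube)):
        nn,l,st,ce=cv2.connectedComponentsWithStats(k)
        i=1+np.argmax(st[1:,4]); print(n,nm,st[i],ce[i])
        p=np.argwhere(l==i)[:,::-1].astype(np.float32)
        print('  line',cv2.fitLine(p,cv2.DIST_HUBER,0,.01,.01).ravel(), cv2.minAreaRect(p))
        out[n,nm]=ce[i]
        if n=="top":
            vx,vy,a,b=cv2.fitLine(p,cv2.DIST_HUBER,0,.01,.01).ravel()
            print('   world', onz(C,ce[i],.049))
            for v in (218,240,265,270,278,284): print('    ',v,onz(C,(a+(v-b)*vx/vy,v),.049)) if nm=="tube" else 0
print("tri cap",tri(T,out["top","cap"],S,out["side","cap"]))
# counter yellow
h=cv2.cvtColor(T[0],cv2.COLOR_RGB2HSV); y=cv2.inRange(h,(20,130,90),(32,255,255))
y=cv2.morphologyEx(y,cv2.MORPH_OPEN,np.ones((5,5)))
nn,l,st,ce=cv2.connectedComponentsWithStats(y);i=1+np.argmax(st[1:,4]);print(st[i])
p=np.argwhere(l==i)[:,::-1].astype(np.float32);r=cv2.boxPoints(cv2.minAreaRect(cv2.convexHull(p)));
for q in r: print(q,onz(T,q,.168))
for nm,q in dict(fl=(125,206),fr=(446,227),bl=(142,18),br=(454,37)).items(): print(nm,onz(T,q,.168))
for z in (.103,): 
    for q in ((149,309),(261,318)): print('tray lip',onz(T,q,z))
for zz,q in ((.103,(155,210)),(.103,(270,216)),(.113,(296,264)),(.113,(410,271))): print(q,onz(T,q,zz))
cv2.imwrite("pics/crop0.png",cv2.resize(T[0][195:330,130:430,::-1],None,fx=2.6,fy=2.6,interpolation=cv2.INTER_CUBIC))
E
```

```text
top cap [208 271  17  13 188] [215.7287 277.0904]
  line [  1.      -0.0004 215.8213 277.0204] ((216.0, 277.0), (12.0, 16.0), 90.0)
   world [0.497 0.13  0.049]
top tube [212 213  12  58 529] [217.0302 241.5123]
  line [  0.043   -0.9991 217.0096 241.528 ] ((217.2812042236328, 241.5328369140625), (10.022347450256348, 57.186336517333984), 1.4688007831573486)
   world [0.566  0.1283 0.049 ]
     218 [0.6121 0.1269 0.049 ]
     240 [0.569  0.1283 0.049 ]
     265 [0.5204 0.1298 0.049 ]
     270 [0.5107 0.1301 0.049 ]
     278 [0.4953 0.1306 0.049 ]
     284 [0.4837 0.131  0.049 ]
side cap [194 212  14  15 133] [200.6917 218.6692]
  line [  0.7025   0.7117 200.7515 218.7459] ((200.7000274658203, 218.9000244140625), (12.969193458557129, 10.28591251373291), 63.43495178222656)
side tube [246 229  34  31 777] [265.2188 245.7529]
  line [  0.7989  -0.6015 264.8722 245.3012] ((262.5, 244.0), (30.0, 33.0), 90.0)
tri cap (array([0.4979, 0.1292, 0.0518]), np.float64(0.00129030208001686))
[ 194  128   54   32 1543]
[194. 128.] [0.7596 0.1481 0.168 ]
[247. 128.] [0.759  0.0581 0.168 ]
[247. 159.] [0.7062 0.0577 0.168 ]
[194. 159.] [0.7066 0.1473 0.168 ]
fl [0.6272 0.2628 0.168 ]
fr [ 0.5927 -0.2692  0.168 ]
bl [0.9536 0.2418 0.168 ]
br [ 0.9126 -0.2905  0.168 ]
tray lip [0.4448 0.2409 0.103 ]
tray lip [0.4304 0.0376 0.103 ]
(155, 210) [0.6245 0.2339 0.103 ]
(270, 216) [0.6136 0.022  0.103 ]
(296, 264) [ 0.5276 -0.0251  0.113 ]
(410, 271) [ 0.5162 -0.2258  0.113 ]
```

View pics/crop0.png

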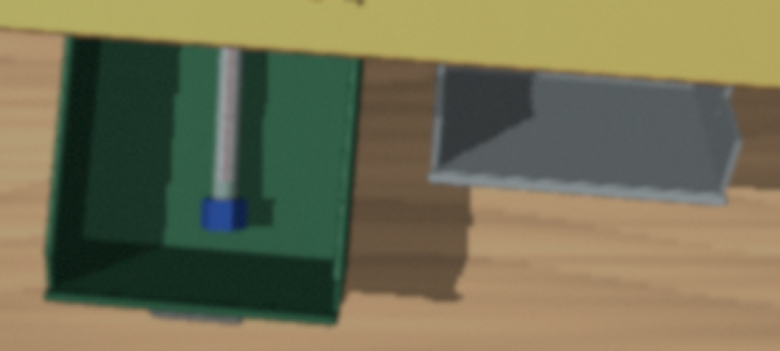

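Measured: the counter edge middle is about (0.610, -0.003), yawed about -3.7°. The near cap triangulates to z≈0.052 (expected 0.049), at (0.498, 0.129). The tube yaws about -1.8°, its near face is at x≈0.487 and its middle is right below the edge.

The plan is to grip about 40 mm in front of the edge, with the tool leaning 20° towards the robot and the tips 3 mm above the floor. I then lift and tilt about 15°, and slide out along the axis.

```bash
cat >> h.py <<'E'
from scipy.spatial.transform import Rotation as Rn
def goal(x,y,z,phi,psi,flip=1):
    phi,psi=np.radians([phi,psi]); u=np.array([np.cos(psi),np.sin(psi),0]); k=np.array([0,0,1.])
    a=np.sin(phi)*u-np.cos(phi)*k; zz=flip*np.cross(k,u); return np.array([x,y,z]),Rn.from_matrix(np.c_[a,np.cross(zz,a),zz])
def delta(p,R,s=None):
    s=s or env.read_state(); R0=Rn.from_rotvec(s["tool_rot"])
    rv=(R0.inv()*R).as_rotvec(); print("turn(6deg)",rv/np.radians(6),"shift now-axes",R0.inv().apply(p-s["position"])/.05,"shift in goal-axes",R.inv().apply(p-s["position"])/.05)
def show():
    s=env.read_state(); R=Rn.from_rotvec(s["tool_rot"]).as_matrix()
    print("t",s["time"],"pos",s["position"],"w",s["width"],"F",s["wrist_force"]); print(R.round(3)); print("q",s["q"])
np.set_printoptions(precision=3,suppress=True)
E
python3 - <<'E'
from h import *
show()
for f in (1,-1):
    # tube point (.579,.128,.049), d=9 from tip: TCP = tube + 9mm*a
    p,R=goal(0,0,0,20,-1.8,f); a=R.as_matrix()[:,0]
    tcp=np.array([.579,.128,.049])+.009*a
    pre=tcp-.15*a
    print(f,tcp,pre); delta(pre,R)
E
```

```text
t 0.2 pos [0.188 0.622 0.214] w 0.0918335212177402 F [-0.243  0.055 -0.386]
[[-0.    -0.957  0.289]
 [-0.001  0.289  0.957]
 [-1.    -0.    -0.001]]
q [-1.321  0.468 -0.012  1.603  0.006  1.071 -0.056]
1 [0.582 0.128 0.041] [0.531 0.13  0.181]
turn(6deg) [-2.469 -0.446 -3.315] shift now-axes [ 0.659 -9.416 -7.448] shift in goal-axes [ 3.063 -6.516 -9.629]
-1 [0.582 0.128 0.041] [0.531 0.13  0.181]
turn(6deg) [27.118 -4.782  0.643] shift now-axes [ 0.659 -9.416 -7.448] shift in goal-axes [3.063 6.516 9.629]
```

```bash
python3 -m inch '[[[-0.62,-0.11,-0.83],[0,0,0],91],[[-0.62,-0.11,-0.83],[0,0,0],91],[[-0.62,-0.11,-0.83],[0,0,0],91],[[-0.62,-0.11,-0.83],[0,0,0],91]]' 30
python3 -m inch '[[[0,0,0],[0.07,-0.16,-0.24],91],[[0,0,0],[0.15,-0.33,-0.48],91],[[0,0,0],[0.15,-0.33,-0.48],91],[[0,0,0],[0.15,-0.33,-0.48],91],[[0,0,0],[0.15,-0.33,-0.48],91],[[0,0,0],[0.15,-0.33,-0.48],91],[[0,0,0],[0.15,-0.33,-0.48],91],[[0,0,0],[0.15,-0.33,-0.48],91],[[0,0,0],[0.15,-0.33,-0.48],91],[[0,0,0],[0.15,-0.33,-0.48],91],[[0,0,0],[0.15,-0.33,-0.48],91],[[0,0,0],[0.15,-0.33,-0.48],91],[[0,0,0],[0.15,-0.33,-0.48],91],[[0,0,0],[0.15,-0.33,-0.48],91],[[0,0,0],[0.15,-0.33,-0.48],91],[[0,0,0],[0.15,-0.33,-0.48],91],[[0,0,0],[0.15,-0.33,-0.48],91],[[0,0,0],[0.15,-0.33,-0.48],91],[[0,0,0],[0.15,-0.33,-0.48],91],[[0,0,0],[0.12,-0.25,-0.36],91]]'
python3 -m inch '[[[0,0,0],[0,0,0],91],[[0,0,0],[0,0,0],91]]'
python3 - <<'E'
from h import *
show()
p,R=goal(0,0,0,20,-1.8); a=R.as_matrix()[:,0]
tcp=np.array([.579,.128,.049])+.009*a
delta(tcp-.15*a,R);delta(tcp,R)
for n in ("side","top"):
    cv2.imwrite(f"pics/{n}1.png",cam(n)[0][:,:,::-1])
E
```

```text
time: 0.6
position: [0.1875, 0.6226, 0.2148]
tool_rot: [-1.339, 0.962, 0.924]
wrist_force: [0.2, 0.7, 0.0]
width: 0.0913
time: 2.6
position: [0.5222, 0.1468, 0.1878]
tool_rot: [-1.333, 0.968, 0.921]
wrist_force: [0.2, -0.4, -0.5]
width: 0.0905
time: 2.8
position: [0.5212, 0.1489, 0.1875]
tool_rot: [-1.334, 0.967, 0.923]
wrist_force: [-0.2, 0.3, -0.3]
width: 0.0912
t 2.8 pos [0.521 0.149 0.188] w 0.091166963812649 F [-0.202  0.285 -0.337]
[[ 0.342 -0.939  0.033]
 [-0.011  0.032  0.999]
 [-0.94  -0.342  0.001]]
q [-0.739  0.165  0.336  2.167  0.194  0.51   0.967]
turn(6deg) [-0.021  0.     0.003] shift now-axes [ 0.184 -0.152 -0.381] shift in goal-axes [ 0.184 -0.151 -0.381]
turn(6deg) [-0.021  0.     0.003] shift now-axes [ 3.184 -0.151 -0.381] shift in goal-axes [ 3.184 -0.151 -0.381]
```

View pics/side1.png

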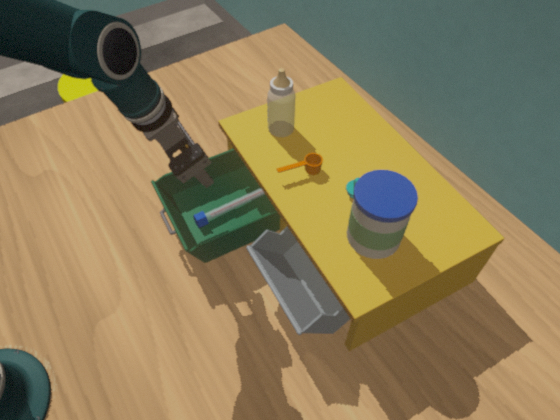

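View pics/top1.png

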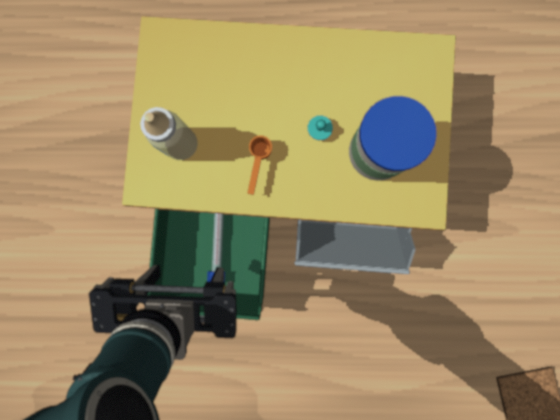

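The tool is over the tray with the right orientation but 20 mm short in y. I correct that and go part of the way down.

```bash
python3 -m inch '[[[0,0,0],[0.09,-0.08,-0.19],91],[[0,0,0],[0.09,-0.07,-0.19],91],[[0,0,0],[0.2,0,0],91],[[0,0,0],[0.3,0,0],91],[[0,0,0],[0.3,0,0],91],[[0,0,0],[0.3,0,0],91],[[0,0,0],[0.3,0,0],91],[[0,0,0],[0.2,0,0],91],[[0,0,0],[0.2,0,0],91],[[0,0,0],[0,0,0],91],[[0,0,0],[0,0,0],91]]'
python3 - <<'E'
from h import *
show()
p,R=goal(0,0,0,20,-1.8); a=R.as_matrix()[:,0]
tcp=np.array([.579,.128,.049])+.009*a
delta(tcp,R)
for n in ("side","top"):
    C=cam(n); f=C[0][:,:,::-1].copy()
    s=env.read_state(); u=proj(C,s["position"]); print(n,u)
    f=f[150:350,80:300]; f=cv2.resize(f,None,fx=2.7,fy=2.7,interpolation=cv2.INTER_CUBIC)
    cv2.imwrite(f"pics/{n}2.png",f)
E
```

```text
time: 4.0
position: [0.5615, 0.1299, 0.097]
tool_rot: [-1.336, 0.966, 0.925]
wrist_force: [0.0, -0.2, 0.2]
width: 0.0908
t 4.0 pos [0.562 0.13  0.097] w 0.09078611512560236 F [ 0.046 -0.236  0.241]
[[ 0.342 -0.939  0.03 ]
 [-0.01   0.029  1.   ]
 [-0.94  -0.342  0.   ]]
q [-0.605  0.38   0.289  2.158  0.077  0.293  1.118]
turn(6deg) [0.009 0.005 0.005] shift now-axes [ 1.203 -0.    -0.027] shift in goal-axes [ 1.203 -0.001 -0.027]
side [224.032 192.905]
top [211.291 244.267]
```

View pics/side2.png

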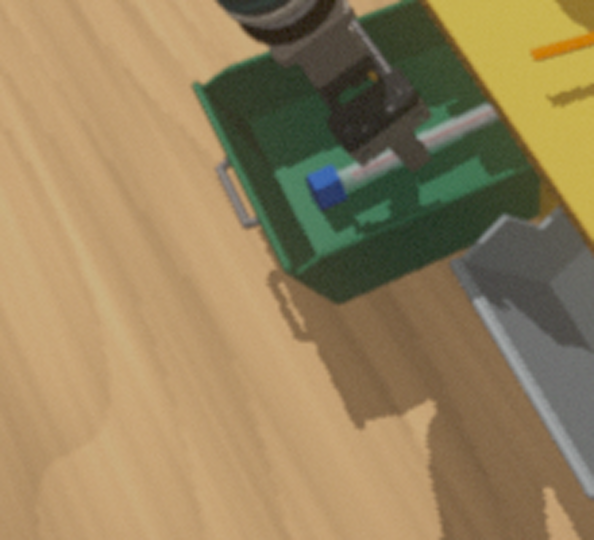

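View pics/top2.png

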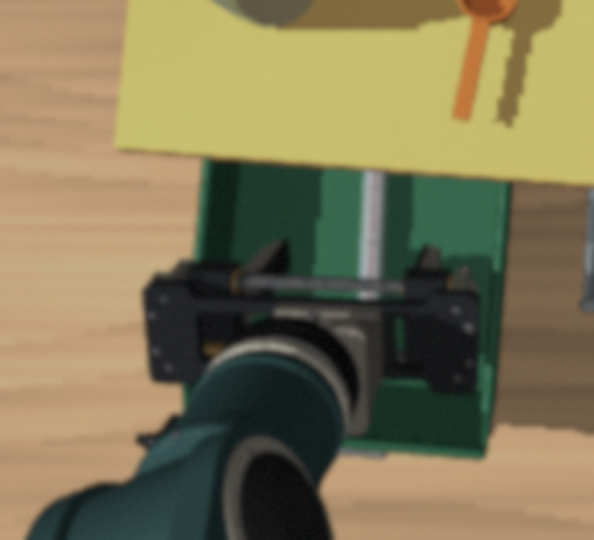

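The side crop shows the fingers straddling the tube just ahead of the blue cap, and in the top crop the tube lies between the jaws. I go down the remaining 59 mm slowly.

```bash
python3 -m inch '[[[0,0,0],[0.2,0,-0.02],91],[[0,0,0],[0.2,0,0],91],[[0,0,0],[0.2,0,0],91],[[0,0,0],[0.2,0,0],91],[[0,0,0],[0.14,0,0],91],[[0,0,0],[0.1,0,0],91],[[0,0,0],[0.08,0,0],91],[[0,0,0],[0.04,0,0],91],[[0,0,0],[0,0,0],91],[[0,0,0],[0,0,0],91],[[0,0,0],[0,0,0],91]]'
python3 - <<'E'
from h import *
show()
p,R=goal(0,0,0,20,-1.8); a=R.as_matrix()[:,0]
tcp=np.array([.579,.128,.049])+.009*a
delta(tcp,R)
for n in ("side","top"):
    C=cam(n); f=C[0][:,:,::-1].copy()
    f=f[150:350,80:300]; f=cv2.resize(f,None,fx=2.7,fy=2.7,interpolation=cv2.INTER_CUBIC)
    cv2.imwrite(f"pics/{n}3.png",f)
E
```

```text
time: 5.2
position: [0.5816, 0.1283, 0.043]
tool_rot: [-1.336, 0.965, 0.925]
wrist_force: [-0.5, 0.3, 0.3]
width: 0.0906
t 5.2 pos [0.582 0.128 0.043] w 0.09059181676668755 F [-0.533  0.292  0.291]
[[ 0.343 -0.939  0.03 ]
 [-0.01   0.029  1.   ]
 [-0.939 -0.343  0.   ]]
q [-0.543  0.508  0.243  2.133  0.054  0.187  1.14 ]
turn(6deg) [0.008 0.008 0.012] shift now-axes [ 0.049  0.007 -0.007] shift in goal-axes [ 0.049  0.007 -0.007]
```

View pics/side3.png

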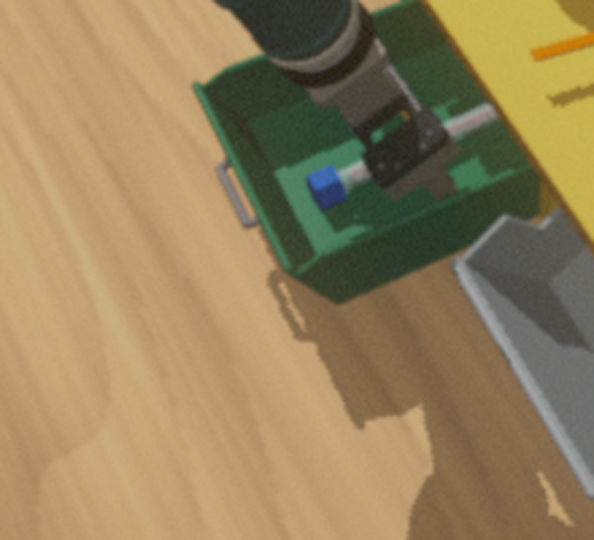

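View pics/top3.png

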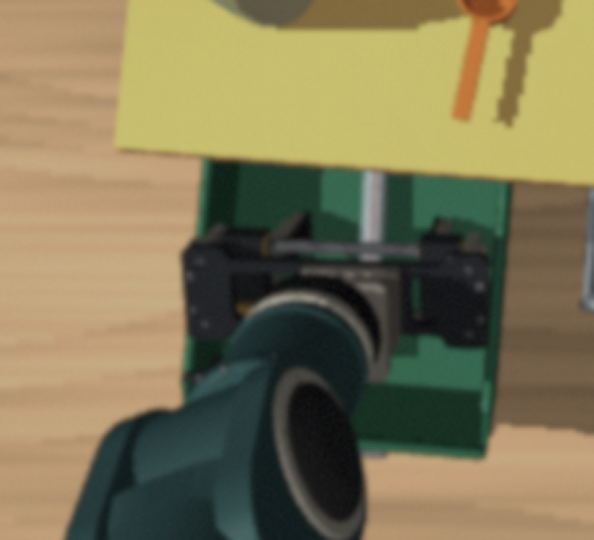

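The jaws straddle the tube with no contact force (0.3 N), so I go 1.5 mm lower and close lightly.

```bash
python3 -m inch '[[[0,0,0],[0.03,0,0],70],[[0,0,0],[0,0,0],50],[[0,0,0],[0,0,0],40],[[0,0,0],[0,0,0],32],[[0,0,0],[0,0,0],26],[[0,0,0],[0,0,0],24],[[0,0,0],[0,0,0],22],[[0,0,0],[0,0,0],21],[[0,0,0],[0,0,0],20],[[0,0,0],[0,0,0],19]]' 25
python3 -m inch '[[[0,0,0],[0,0,0],18],[[0,0,0],[0,0,0],17],[[0,0,0],[0,0,0],16],[[0,0,0],[0,0,0],14],[[0,0,0],[0,0,0],12],[[0,0,0],[0,0,0],10],[[0,0,0],[0,0,0],10],[[0,0,0],[0,0,0],10]]' 28
python3 - <<'E'
from h import *
show()
E
```

```text
time: 6.3
position: [0.5819, 0.1282, 0.0412]
tool_rot: [-1.336, 0.966, 0.925]
wrist_force: [-0.8, 0.4, 0.1]
width: 0.0188
time: 7.1
position: [0.582, 0.1281, 0.0412]
tool_rot: [-1.336, 0.966, 0.925]
wrist_force: [0.2, -0.6, 0.6]
width: 0.0174
t 7.1 pos [0.582 0.128 0.041] w 0.017396441256641013 F [ 0.218 -0.643  0.554]
[[ 0.343 -0.939  0.03 ]
 [-0.01   0.029  1.   ]
 [-0.939 -0.343  0.   ]]
q [-0.541  0.512  0.241  2.132  0.054  0.184  1.14 ]
```

The grip stops at 17.4 mm on the 18 mm tube, so it is held. I lift slightly, then tilt and lift together.

```bash
python3 -m inch '[[[0,0,0],[-0.04,-0.014,0],10],[[0,0,0],[-0.04,-0.014,0],10],[[0,0,0],[-0.04,-0.014,0],10],[[0,0,0],[-0.04,-0.014,0],10],[[0,0,0],[0,0,0],10]]' 30
python3 -m inch '[[[0,0,0.12],[-0.073,-0.005,0],10],[[0,0,0.12],[-0.073,-0.004,0],10],[[0,0,0.12],[-0.073,-0.003,0],10],[[0,0,0.12],[-0.073,-0.002,0],10],[[0,0,0.12],[-0.073,-0.001,0],10],[[0,0,0.12],[-0.073,0,0],10],[[0,0,0.12],[-0.073,0.001,0],10],[[0,0,0.12],[-0.073,0.002,0],10],[[0,0,0.12],[-0.073,0.003,0],10],[[0,0,0.12],[-0.073,0.004,0],10],[[0,0,0],[0,0,0],10],[[0,0,0],[0,0,0],10]]'
python3 - <<'E'
from h import *
show()
for n in ("side","top"):
    C=cam(n); f=C[0][:,:,::-1].copy()
    f=f[150:350,80:300]; f=cv2.resize(f,None,fx=2.7,fy=2.7,interpolation=cv2.INTER_CUBIC)
    cv2.imwrite(f"pics/{n}4.png",f)
E
```

```text
time: 7.6
position: [0.582, 0.1283, 0.0501]
tool_rot: [-1.336, 0.965, 0.925]
wrist_force: [0.7, -0.1, -1.3]
width: 0.0174
time: 8.8
position: [0.5715, 0.1284, 0.0847]
tool_rot: [-1.287, 1.059, 1.02]
wrist_force: [-0.1, -0.8, 0.1]
width: 0.017
t 8.8 pos [0.572 0.128 0.085] w 0.01698096339881001 F [-0.1   -0.831  0.147]
[[ 0.222 -0.975  0.031]
 [-0.007  0.03   1.   ]
 [-0.975 -0.222  0.   ]]
q [-0.456  0.439  0.164  2.044  0.012  0.453  1.215]
```

View pics/side4.png

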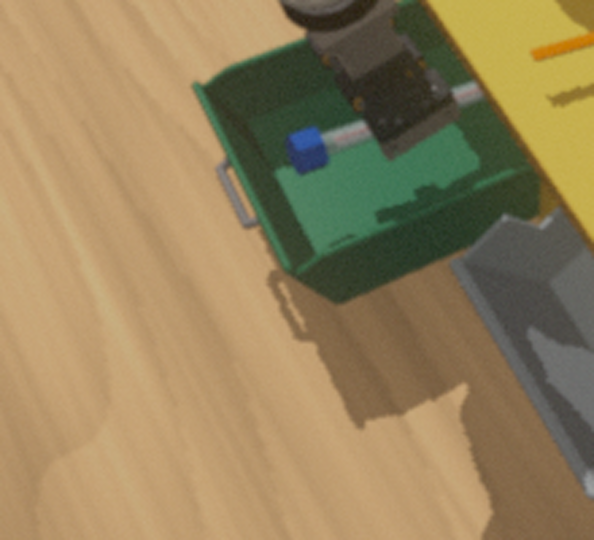

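View pics/top4.png

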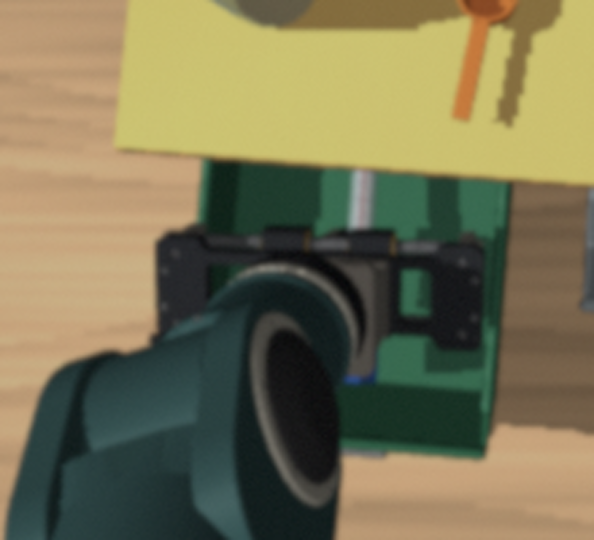

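The near cap has risen off the floor with the tube, at side-crop (307,150), and the tube follows the fingers. I continue the tilt and lift.

```bash
python3 -m inch '[[[0,0,0.13],[-0.073,0.008,0],10],[[0,0,0.13],[-0.073,0.009,0],10],[[0,0,0.13],[-0.073,0.01,0],10],[[0,0,0.13],[-0.073,0.011,0],10],[[0,0,0.13],[-0.073,0.012,0],10],[[0,0,0.13],[-0.073,0.013,0],10],[[0,0,0.13],[-0.073,0.014,0],10],[[0,0,0.13],[-0.073,0.015,0],10],[[0,0,0.13],[-0.073,0.016,0],10],[[0,0,0.13],[-0.073,0.017,0],10],[[0,0,0],[0,0,0],10],[[0,0,0],[0,0,0],10]]'
python3 - <<'E'
from h import *
show()
s=env.read_state(); R=Rn.from_rotvec(s["tool_rot"]).as_matrix()
g=s["position"]-.008*R[:,0]
# tube axis direction in tool frame: at grasp thermo horizontal, along (cos -1.8, sin -1.8,0)
R0=goal(0,0,0,20,-1.8)[1].as_matrix(); ax=R@R0.T@np.array([np.cos(-.0314),np.sin(-.0314),0])
L=.579-.487
top=g-L*ax; bulb=top+.27*ax; print("tube",g,"ax",ax,"top",top,"bulb",bulb)
for n in ("side","top"):
    C=cam(n); f=C[0][:,:,::-1].copy()
    print(n,proj(C,top+.011*ax),proj(C,bulb))
    h=cv2.cvtColor(C[0],cv2.COLOR_RGB2HSV); m=cv2.inRange(h,(105,120,50),(130,255,255)); m[:,300:]=0
    nn,l,st,ce=cv2.connectedComponentsWithStats(m); print([(st[i],ce[i]) for i in range(1,nn) if st[i,4]>30])
    f=f[150:350,80:300]; f=cv2.resize(f,None,fx=2.7,fy=2.7,interpolation=cv2.INTER_CUBIC)
    cv2.imwrite(f"pics/{n}5.png",f)
E
```

```text
time: 10.1
position: [0.5594, 0.1288, 0.1197]
tool_rot: [-1.228, 1.159, 1.122]
wrist_force: [1.0, -0.4, -1.0]
width: 0.0169
t 10.1 pos [0.559 0.129 0.12 ] w 0.016903814377822405 F [ 1.037 -0.4   -1.018]
[[ 0.088 -0.996  0.031]
 [-0.002  0.03   1.   ]
 [-0.996 -0.088  0.   ]]
q [-0.405  0.415  0.129  1.946 -0.038  0.7    1.279]
tube [0.559 0.129 0.128] ax [ 0.966 -0.029 -0.258] top [0.47  0.131 0.151] bulb [0.731 0.124 0.082]
side [186.262 193.343] [290.537 168.091]
[(array([179, 184,  16,  18, 211], dtype=int32), array([186.185, 192.37 ]))]
top [204.084 293.125] [217.428 155.012]
[(array([196, 286,  19,  16, 252], dtype=int32), array([204.865, 293.29 ]))]
```

View pics/side5.png

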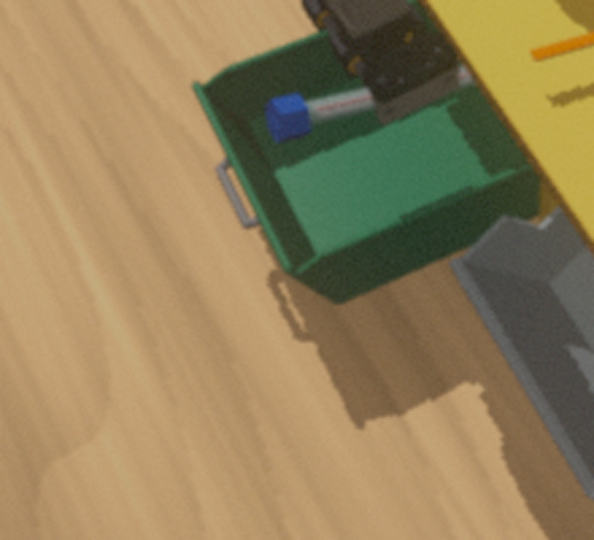

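View pics/top5.png

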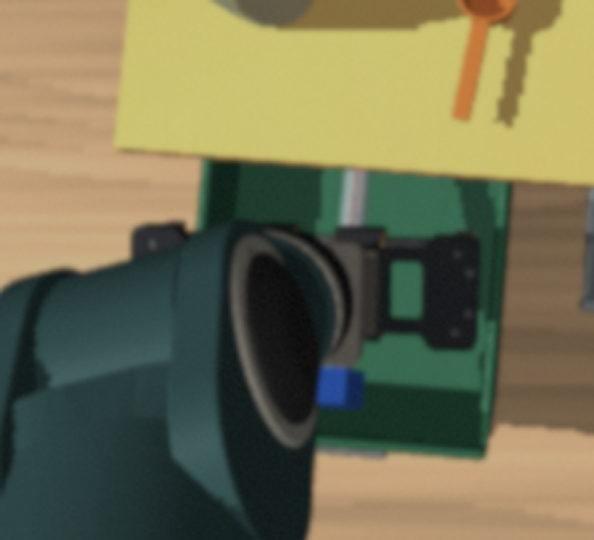

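The near cap is seen at (186.2,192.4) in the side view and (204.9,293.3) in the top view, within 1 px of the predicted held pose, so nothing has slipped. The tube is tilted 15° with about 19 mm clearance under the edge. I pull along its axis.

```bash
cat >> h.py <<'E'
def chk(tag):
    show()
    s=env.read_state(); R=Rn.from_rotvec(s["tool_rot"]).as_matrix()
    g=s["position"]-.008*R[:,0]
    R0=goal(0,0,0,20,-1.8)[1].as_matrix(); ax=R@R0.T@np.array([np.cos(-.0314),np.sin(-.0314),0])
    top=g-.092*ax; bulb=top+.27*ax; print("tube",g,"ax",ax,"top",top,"bulb",bulb)
    print("-ax in tool",R.T@-ax,"world up in tool",R[2],"world -x in tool",-R[0])
    for n in ("side","top"):
        C=cam(n); f=C[0][:,:,::-1].copy()
        print(n,proj(C,top+.011*ax),proj(C,bulb-.011*ax))
        h=cv2.cvtColor(C[0],cv2.COLOR_RGB2HSV); m=cv2.inRange(h,(105,120,50),(130,255,255)); m[:,300:]=0
        nn,l,st,ce=cv2.connectedComponentsWithStats(m); print([(st[i],ce[i]) for i in range(1,nn) if st[i,4]>30])
        cv2.imwrite(f"pics/{n}{tag}.png",f)
E
python3 -m inch '[[[0,0,0],[-0.055,0.15,0],10],[[0,0,0],[-0.055,0.15,0],10],[[0,0,0],[-0.055,0.15,0],10],[[0,0,0],[-0.055,0.15,0],10],[[0,0,0],[-0.055,0.15,0],10],[[0,0,0],[-0.055,0.15,0],10],[[0,0,0],[-0.055,0.15,0],10],[[0,0,0],[-0.055,0.15,0],10],[[0,0,0],[-0.055,0.15,0],10],[[0,0,0],[0,0,0],10],[[0,0,0],[0,0,0],10]]'
python3 -c "from h import *; chk('6')"
```

```text
time: 11.3
position: [0.4902, 0.131, 0.1387]
tool_rot: [-1.228, 1.159, 1.121]
wrist_force: [0.6, 0.0, -0.9]
width: 0.0172
t 11.3 pos [0.49  0.131 0.139] w 0.01721508671113487 F [ 0.639  0.024 -0.896]
[[ 0.088 -0.996  0.03 ]
 [-0.002  0.03   1.   ]
 [-0.996 -0.088  0.   ]]
q [-0.46   0.286  0.129  2.086 -0.008  0.689  1.209]
tube [0.489 0.131 0.147] ax [ 0.966 -0.029 -0.258] top [0.401 0.134 0.17 ] bulb [0.661 0.126 0.101]
-ax in tool [-0.342  0.94  -0.   ] world up in tool [-0.996 -0.088  0.   ] world -x in tool [-0.088  0.996 -0.03 ]
side [152.041 201.464] [260.062 175.254]
[(array([146, 193,  13,  16, 140], dtype=int32), array([151.85 , 199.536]))]
top [199.682 337.602] [213.351 195.688]
[(array([194, 339,  15,   5,  32], dtype=int32), array([201.688, 342.25 ]))]
```

View pics/side6.png

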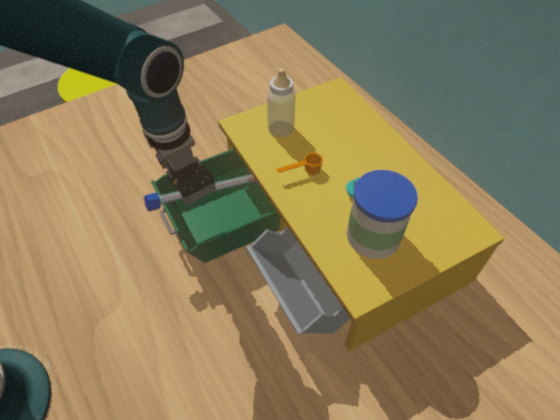

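The near cap at (152,200) has cleared the tray lip and still matches the prediction. The bulb still needs about 70 mm.

```bash
python3 -m inch '[[[0,0,0],[-0.054,0.15,0],10],[[0,0,0],[-0.054,0.15,0],10],[[0,0,0],[-0.054,0.15,0],10],[[0,0,0],[-0.054,0.15,0],10],[[0,0,0],[-0.054,0.15,0],10],[[0,0,0],[-0.054,0.15,0],10],[[0,0,0],[-0.054,0.15,0],10],[[0,0,0],[-0.054,0.15,0],10],[[0,0,0],[-0.054,0.15,0],10],[[0,0,0],[0,0,0],10],[[0,0,0],[0,0,0],10]]'
python3 -c "from h import *; chk('7')"
```

```text
time: 12.5
position: [0.4208, 0.1331, 0.157]
tool_rot: [-1.228, 1.159, 1.121]
wrist_force: [-0.2, -0.1, -0.2]
width: 0.0171
t 12.5 pos [0.421 0.133 0.157] w 0.017126448922692376 F [-0.236 -0.135 -0.187]
[[ 0.088 -0.996  0.03 ]
 [-0.002  0.03   1.   ]
 [-0.996 -0.088  0.001]]
q [-0.517  0.149  0.116  2.212  0.03   0.701  1.115]
tube [0.42  0.133 0.165] ax [ 0.966 -0.029 -0.258] top [0.331 0.136 0.189] bulb [0.592 0.128 0.119]
-ax in tool [-0.342  0.94  -0.   ] world up in tool [-0.996 -0.088  0.001] world -x in tool [-0.088  0.996 -0.03 ]
side [115.018 210.509] [231.558 182.218]
[(array([226, 175,  13,  15, 120], dtype=int32), array([232.783, 180.817])), (array([108, 202,  15,  17, 195], dtype=int32), array([114.979, 209.882]))]
top [195.093 385.283] [209.7  233.53]
[(array([201, 226,  19,  15, 229], dtype=int32), array([209.987, 232.729]))]
```

View pics/side7.png

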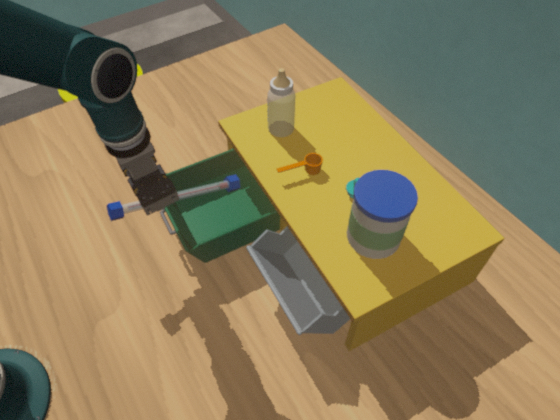

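View pics/top7.png

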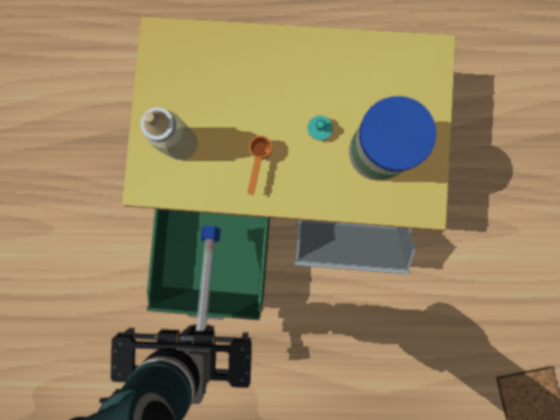

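Both blue caps are now visible, with the bulb cap at (233,181) in the side view and (210,233) in the top view. It is about 27 mm in front of the edge. I back off 10 mm and then go straight up.

```bash
python3 -m inch '[[[0,0,0],[-0.009,0.1,-0.003],10],[[0,0,0],[-0.009,0.1,-0.003],10],[[0,0,0],[-0.1,-0.009,0],10],[[0,0,0],[-0.2,-0.018,0],10],[[0,0,0],[-0.2,-0.018,0],10],[[0,0,0],[-0.2,-0.018,0],10],[[0,0,0],[-0.2,-0.018,0],10],[[0,0,0],[-0.2,-0.018,0],10],[[0,0,0],[-0.2,-0.018,0],10],[[0,0,0],[-0.2,-0.018,0],10],[[0,0,0],[-0.2,-0.018,0],10],[[0,0,0],[-0.2,-0.018,0],10],[[0,0,0],[-0.2,-0.018,0],10],[[0,0,0],[-0.2,-0.018,0],10],[[0,0,0],[-0.2,-0.018,0],10],[[0,0,0],[-0.1,-0.009,0],10],[[0,0,0],[-0.05,0,0],10],[[0,0,0],[0,0,0],10],[[0,0,0],[0,0,0],10],[[0,0,0],[0,0,0],10]]'
python3 -c "from h import *; chk('8')"
```

```text
time: 14.6
position: [0.4104, 0.1329, 0.2893]
tool_rot: [-1.228, 1.16, 1.122]
wrist_force: [0.2, -0.2, -0.6]
width: 0.0172
t 14.6 pos [0.41  0.133 0.289] w 0.017191795876264186 F [ 0.2   -0.194 -0.605]
[[ 0.087 -0.996  0.03 ]
 [-0.003  0.03   1.   ]
 [-0.996 -0.087 -0.   ]]
q [-0.532 -0.047  0.109  2.074  0.05   1.037  1.093]
tube [0.41  0.133 0.297] ax [ 0.965 -0.029 -0.259] top [0.321 0.136 0.321] bulb [0.582 0.128 0.251]
-ax in tool [-0.342  0.94  -0.   ] world up in tool [-0.996 -0.087 -0.   ] world -x in tool [-0.087  0.996 -0.03 ]
side [ 87.347 164.274] [221.776 139.233]
[(array([217, 132,  12,   6,  53], dtype=int32), array([222.566, 134.453])), (array([ 79, 154,  18,  20, 280], dtype=int32), array([ 87.3  , 163.807]))]
top [170.023 433.782] [191.541 240.508]
[(array([180, 231,  24,  19, 369], dtype=int32), array([191.417, 239.599]))]
```

View pics/side8.png

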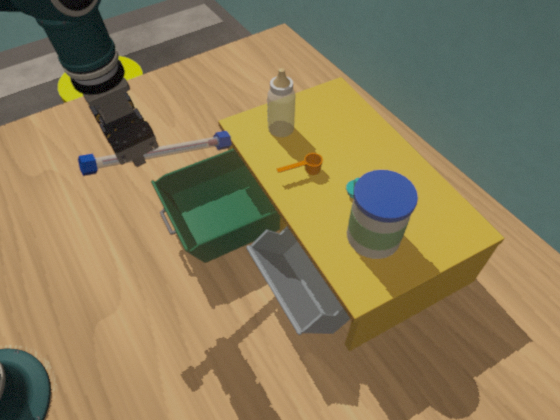

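View pics/top8.png

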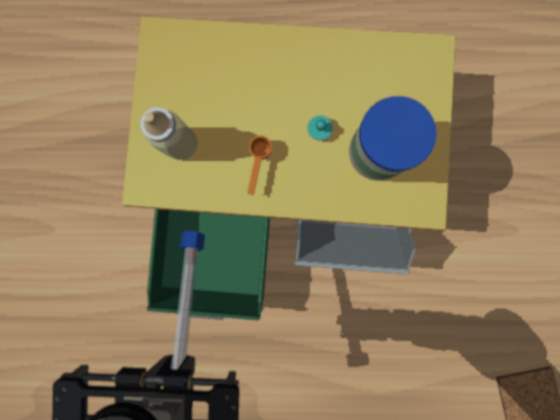

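Both caps are well above the counter and nothing else appears to have moved. I settle for a moment and check heights and differences before handing in.

```bash
python3 -m inch '[[[0,0,0],[0,0,0],10],[[0,0,0],[0,0,0],10],[[0,0,0],[0,0,0],10],[[0,0,0],[0,0,0],10],[[0,0,0],[0,0,0],10]]'
python3 - <<'E'
from h import *
T=cam("top");S=cam("side")
print(tri(T,(191.4,239.6),S,(222.3,139.5)))
a=cv2.imread("pics/top0.png").astype(int);b=T[0][:,:,::-1].astype(int)
d=np.abs(cv2.GaussianBlur(a.astype(np.uint8),(5,5),0).astype(int)-cv2.GaussianBlur(b.astype(np.uint8),(5,5),0)).max(2)
print("top changed px counter:",(d[15:205,125:460]>30).sum()," bin:",(d[225:262,298:415]>30).sum()," tray lip:",(d[300:320,205:265]>30).sum())
s=env.read_state();print(s["time"],s["dq"],s["width"],s["position"])
env.close_job()
E
```

```text
time: 15.2
position: [0.4107, 0.133, 0.2898]
tool_rot: [-1.228, 1.159, 1.122]
wrist_force: [0.7, 0.9, -0.4]
width: 0.0172
(array([0.572, 0.129, 0.252]), np.float64(3.965430866614783e-05))
top changed px counter: 0  bin: 0  tray lip: 0
15.3 [ 0.001  0.001  0.    -0.002  0.002 -0.    -0.   ] 0.016933585048027777 [0.411 0.133 0.29 ]
the job is handed in; nothing more can be done
```

I gripped the thermometer at about 30 N, 40 mm in front of the counter's edge. I tilted it about 15° while lifting, drew it out along its own axis and raised it straight up. I handed the job in at 15.3 s with it still held; the hand-in gives no verdict.

**Last checks:**
- **Height:** the bulb-end cap triangulated to z ≈ 0.252 m, and the near cap is at about 0.32 m by the held-pose prediction. Both are above the 0.185 m needed.
- **Hold:** finger opening was 17 mm on the 18 mm tube, and the joints were practically still.
- **Scene:** comparing the first and last top views showed no changed pixels on the counter, bin or tray lip.
- **Contact:** the wrist force stayed within about 2 N in every reading while I held it.

**Disagreements:** none of the final checks failed. The first approach move stopped about 20 mm short in y, and I corrected it before going down. The tube reads about 1 mm narrower than given, which I took as pads or finger reading.

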